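# Set the crimp pull tester's draw arm to its gauge mark

## Robot

A 7-joint arm with a two-finger parallel gripper is mounted at the origin on the work surface. World frame = base frame: x ahead of the robot, y to its left, z up, the work surface at z = 0. Lengths are in m, angles in degrees, forces in N, time in s.
With the tool pointing down it reaches from about 0.425 to 0.825 m from the base axis. Payload 3.6 kg.
Tool frame: the origin (TCP) lies midway between the tips of the shut fingers; the grasp point (between the pads) lies 19 mm behind it; y points along the fingers, z is the direction in which the jaws open and shut, and the axes are right-handed (so a half turn about y gives the same grasp; the last joint's range is limited). The gripper opens to 93 mm and grips with 3 to 60 N. Pads are 15 mm wide; open, the fingers measure 128 mm over their backs; the gripper's body (75 mm by 188 mm) begins 65 mm behind the grasp point.
Start: joints at [-73.195, 35.231, -0.722, 81.555, 0.464, 63.22, -2.315], TCP at [0.204, 0.617, 0.219] pointing down, gripper open.
Joint ranges: [-178.69, 178.69], [-17.37, 117.87], [-77.05, 75.6], [15.02, 138.74], [-78.02, 258.01], [0.78, 113.62], [-162.83, 162.83]. Speed limits (degrees/s): [159.86, 159.86, 180, 180, 180, 180, 180].

## Interface

Orientations are given as a 3x3 rotation matrix whose columns are the frame's x, y, z axes.
In Python, from bench import r gives the robot as it stands. Calls block until the motion is done:
- r.move_ptp(position, orientation): joint-space move of the TCP to a pose.
- r.move_linear(position, ori=None, speed=0.15): straight line of the TCP; ori=None keeps the orientation; speed is the mean speed in m/s.
- r.move_j(angles): joint-space move.
- r.open() and r.close(squeeze=None): open the fingers fully, or close them until they stop; squeeze is the grip in N (None keeps the last).
- r.dwell(seconds).
- r.solve_ik(position, orientation): joint angles nearest the present ones, or None.
- r.camera(name): name is "side" or "top"; returns the picture (384x512x3 uint8, red, green, blue); there is no depth.
- r.camera_params(name): a dict with "K" (3x3 intrinsics, pixels), "k1" (the pictures are not rectified: a ray, as slopes to the right and down, at radius r is drawn at 1 + k1 r^2 times it, then the intrinsics apply), "world_from_camera" (4x4, takes a point from camera to world coordinates). Camera axes: x right, y up, looking along -z (the intrinsics and any distortion apply to the point x, -y, -z); pixel columns grow to the right and rows downward; lengths in m; the calibration is good to about 2 mm. A picture is of the moment at which its call begins. camera_params takes no time and is no camera call.
A pose or a line that the arm cannot do raises r.IKError and nothing moves.
- r.close_job(): hands the job in, once; it reports no verdict.
Trained networks look in the newest picture that a camera, given by its name, has taken for a name from the list of things; names that differ only in an ending like _2 or _b are one class to them, and where a whole thing is asked for, a point or a joint stands for the part that bears it (a point fixed in the world has none). Each returns a list of dicts, best first, with "conf" (0 to 1); they miss things now and then, are a little off and sometimes report something else, mostly with a low value. They report only what shows in the picture. A call takes as long as a camera call.
- r.look_for(camera, target): "at" ([column, row] in pixels, amid what is visible of it).
- r.outline_of(camera, target): "pixels" (384x512 bool, what is visible of it) and "at" ([column, row] in pixels, amid what is visible of it).
- r.tip_of(camera, target): "at" ([column, row] in pixels: a listed point, or the origin of a listed thing).
Readings, each from a call of its own:
- r.read_time_s(): time.
- r.read_joints(): joint angles.
- r.read_joint_vel(): joint speeds.
- r.read_effort(): joint torques, N m.
- r.read_eef_pos(): TCP position.
- r.read_ee_rot(): TCP orientation.
- r.read_contact_force(): force on the tool from outside, world axes, zero at the start.
- r.read_ft_torque(): the same for the moment, N m.
- r.read_opening(): finger opening in m.
Only numpy, scipy, OpenCV 4.12 (cv2) and the standard library are available. Lean on these libraries where they do the work, as an engineer would, in place of code of your own. Each camera call takes 0.05 s, during which the arm holds its last target.

## Task

Get the crimp pull tester ready for its next pull: first turn the peak-pointer knob on its dial anticlockwise, fully back to the zero stop, then push the lock button all the way down (it stays down). Then take the draw arm by its upright handle, draw it out against its return spring until the arm's index is level with the tip of the rider clipped on the scale, to within 4 mm, and finish while still holding the handle there, with the fingers, steady. Leave the other things on the bench where they lie.

Things in the scene. Friction and masses are not known exactly. Their poses are not given: they have to be found in the camera images.
- tester: Crimp pull tester, fixed. Origin: centre of its base plate's underside (160 in x, 420 in y, 12 thick; all in mm). Grey housing, x +-45, y -220 to -20, top 65 above the bench; on top the dial (at y -155) and lock button (y -50). A square arm slides out along +y at x 0 through a sleeve (28 wide, to y +9, top 57). Scale rail, ticks every 10, no numbers: x 40 to 60, y 30 to 200, top 45.
- peak_pointer (a joint): Angle of the peak-pointer knob, rad: 0 at the zero stop, grows clockwise seen from above, up to 2.6. To zero it turn anticlockwise until it stops (under 0.07 counts). Stiff in friction only (0.03 N m), stays where it is left.
- knob_grip (a point): Centre of the knob's grip bar, on its axis, 95 mm above the bench. Bar 36 long (this point's x axis), 14 thick (its y), standing on a 36 diameter skirt, from 75 to 107 above the bench. The point turns with the knob, whose needle points to the point's -x. At zero its axes agree with the tester's.
- lock_button (a joint): Travel of the lock button, m: 0 up (arm locked), 0.008 fully down (arm free; it is freed at about 0.005, over 0.006 counts). Moves straight down at about 3 N, no spring: it stays down.
- lock_top (a point): Centre of the top face of the black round lock button (26 diameter), 81 above the bench when up, 73 when down; a flat steel collar 36 in diameter round it is 70 above the bench.
- draw_arm: Square aluminium draw arm (18 mm) with an upright square black handle, 22 x 22, at its end, from the arm's top (54 above the bench) to 110. Origin: on the handle's axis, 45 above the bench; axes as the tester's. Slides along the tester's +y by 0 (home) to 135 (end stop); blocked while the button is up. A spring pulls it home with 3 to 6 N, plus 1 N of friction: let go, it runs back.
- handle_center (a point): Grip point of the handle, on its axis, 86 above the bench. With the arm home it lies at the tester's (0, +50): 70 mm clear to the housing, measured from its axis. Faces are square to the tester's x and y.
- index_tip (a point): Tip of the arm's index, a short steel finger that reaches from under the handle to +x (the scale's side): at the handle's axis in y, 33 to +x of it, 48 above the bench. Moves with the arm.
- mark_tip (a point): Tip of the steel rider clipped on the scale rail: a fixed 10 mm wide saddle with a brass screw and a pointed tongue towards the arm, top 54 above the bench. Axes as the tester's: the index is level with it when both have the same y in the tester's frame. Set anew each time, 45 to 115 mm from the index at home.
- tray_center (a point): Clear open tray for terminals, 40 x 55 x 18, loose on the tester's base plate in front of the arm; its centre. Leave alone. (mm)
- case_center (a point): Closed green plastic case, 60 x 110 x 36, loose on the bench in front of the housing; its centre. Leave alone. (mm)
- screwdriver_grip (a point): Screwdriver with blue handle lying in front of the tester; middle of its handle. Leave alone. (mm)
- cutters_joint (a point): Side cutters with red grips, about 150 long, lying beyond the arm's end (+y of the tester); their pivot. Leave alone. (mm)
- spool_center (a point): Grey solder spool standing on end, 56 diameter x 40, behind the housing; its centre. Leave alone. (mm)
- tape_center (a point): Roll of yellow tape lying flat, 72 diameter x 18, behind the scale; its centre. Leave alone. (mm)
- parts_dish_rim (a point): White dish, 72 diameter x 24, beyond the housing's end (-y of the tester); centre of its mouth. Leave alone. (mm)

How it is judged (in metres and radians):
On the way, in this order (a step that is already met when the one before it is completed fails the run):
1. peak pointer back at its zero stop (value of joint peak_pointer below 0.07 rad), for 0.2 s.
2. lock button pushed down (value of joint lock_button above 0.006 m), for 0.1 s.
3. arm held by its handle with the index at the rider's tip (y of index_tip in the frame of mark_tip between -0.004 and 0.004 m and contact force between the fingers and draw_arm_handle above 1 N), for 0.4 s.
At the end, for the whole second after the job is handed in: Through the last second the index is within 4 mm of the rider's tip along the arm, the arm stands still (under 10 mm/s), the fingers hold its handle (over 1 N), the peak pointer is at zero (under 0.07 rad) and the lock button is down (over 6 mm) (all of step 3 and linear speed of draw_arm below 0.01 m/s and value of joint peak_pointer below 0.07 rad and value of joint lock_button above 0.006 m); the arm keeps its last pose, push and grip.
It fails at once if a loose thing on the bench (tray, case, screwdriver, cutters, spool, tape or dish) is moved by more than 30 mm (distance of any of tray_center, case_center, screwdriver_grip, cutters_joint, spool_center, tape_center, parts_dish_rim from where it was at the start of the episode above 0.03 m).
It also fails if it takes over 72 s, if anything falls off the work surface, if the arm or the gripper's body presses on something with over 40 N, if the wrist force passes 120 N, or if a joint passes its speed limit or range.

## Working session

There is one attempt and no reset: what is moved stays moved. The work goes in short steps, each a Python script; the robot and the scene stay as the last script left them, time stands still between calls to the robot, and variables do not carry over. Pictures are saved under pics/ and viewed, and the job is handed in when it is done.

```bash
ls; mkdir -p pics; cat > h.py <<'E'
from bench import r
import numpy as np, cv2
def snap(name,fn):
    im=r.camera(name); cv2.imwrite('pics/'+fn,cv2.cvtColor(im,cv2.COLOR_RGB2BGR)); return im
def ray(cam,px):
    p=r.camera_params(cam);K=np.array(p['K']);k1=p['k1'];T=np.array(p['world_from_camera'])
    d=np.array([[[px[0],px[1]]]],float)
    u=cv2.undistortPoints(d,K,np.array([k1,0,0,0.]))[0,0]
    v=T[:3,:3]@np.array([u[0],-u[1],-1.]); return T[:3,3],v/np.linalg.norm(v)
def at_z(cam,px,z):
    o,v=ray(cam,px); return o+v*(z-o[2])/v[2]
def proj(cam,P):
    p=r.camera_params(cam);K=np.array(p['K']);k1=p['k1'];T=np.array(p['world_from_camera'])
    c=np.linalg.inv(T)@np.append(P,1); a,b=c[0]/-c[2],-c[1]/-c[2]; s=1+k1*(a*a+b*b)
    return (K@[a*s,b*s,1])[:2]
E
python3 - <<'E'
from h import *
for c in('top','side'):
    snap(c,c+'0.png'); p=r.camera_params(c); print(c,p['K'],p['k1'],np.round(p['world_from_camera'],3))
Z=dict(knob_grip=.095,lock_top=.081,handle_center=.086,index_tip=.048,mark_tip=.05,tester=0,draw_arm=.045,peak_pointer=.08,tray_center=.02,case_center=.018,cutters_joint=.01,tape_center=.009,spool_center=.02)
for n,z in Z.items():
  for c in('top','side'):
    L=r.tip_of(c,n)
    for d in L[:2]: print(n,c,np.round(d['at'],1),round(d['conf'],2),np.round(at_z(c,d['at'],z),4))
print(r.read_eef_pos(),r.read_ee_rot(),r.read_time_s())
E
```

```text
pics
top [[352.47032785   0.         254.84446711]
 [  0.         352.47032785 191.60559146]
 [  0.           0.           1.        ]] -0.06307806927768979 [[ 0.008  0.991 -0.135  0.416]
 [-1.     0.011  0.024  0.054]
 [ 0.026  0.134  0.991  0.936]
 [ 0.     0.     0.     1.   ]]
side [[354.33435207   0.         255.55632071]
 [  0.         354.33435207 189.13489613]
 [  0.           0.           1.        ]] -0.03340316897269068 [[-0.797  0.454 -0.399  0.274]
 [-0.604 -0.586  0.54   0.434]
 [ 0.011  0.671  0.741  0.639]
 [ 0.     0.     0.     1.   ]]
knob_grip top [324.2 176.1] 0.72 [ 0.5706 -0.1359  0.095 ]
knob_grip side [296.7 146.6] 0.5 [ 0.5721 -0.1275  0.095 ]
lock_top top [281.1 181.8] 0.56 [ 0.5575 -0.0317  0.081 ]
lock_top top [299.5 132.4] 0.27 [ 0.6843 -0.0786  0.081 ]
lock_top side [279.7 181.9] 0.44 [ 0.546  -0.0212  0.081 ]
handle_center top [235.9 195.9] 0.52 [0.5207 0.0788 0.086 ]
handle_center side [260.4 208.6] 0.85 [0.5324 0.0674 0.086 ]
handle_center side [246.2 214.3] 0.65 [0.5459 0.0962 0.086 ]
index_tip top [236.2 180.9] 0.64 [0.5639 0.0798 0.048 ]
index_tip
[... 225 characters left out ...]
 [269.4 217.8] 0.56 [0.5195 0.0518 0.05  ]
mark_tip side [229.8 240.4] 0.44 [0.5488 0.1456 0.05  ]
tester top [258.2 192.6] 0.63 [0.5408 0.0218 0.    ]
tester side [266.3 219.6] 0.73 [ 0.5429  0.0278 -0.    ]
tester side [343.4 206.9] 0.32 [ 0.4217 -0.1126  0.    ]
draw_arm top [241.1 192.2] 0.81 [0.5354 0.0669 0.045 ]
draw_arm top [247.  250.7] 0.69 [0.3881 0.0504 0.045 ]
draw_arm side [261.1 222.3] 0.8 [0.5284 0.0687 0.045 ]Traceback (most recent call last):
  File "<stdin>", line 7, in <module>
ValueError: it knows: case_center, cutters_joint, draw_arm, handle_center, index_tip, knob_grip, lock_top, mark_tip, parts_dish_rim, screwdriver_grip, spool_center, tape_center, tester, tray_center
```

```bash
python3 - <<'E'
import cv2
a=cv2.imread('pics/top0.png'); cv2.imwrite('pics/top0c.png',cv2.resize(a[110:260,150:400],None,fx=3.2,fy=3.2,interpolation=cv2.INTER_CUBIC))
a=cv2.imread('pics/side0.png'); cv2.imwrite('pics/side0c.png',cv2.resize(a[110:290,170:400],None,fx=3.3,fy=3.3,interpolation=cv2.INTER_CUBIC))
E
```

```text
(no output)
```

View pics/top0.png

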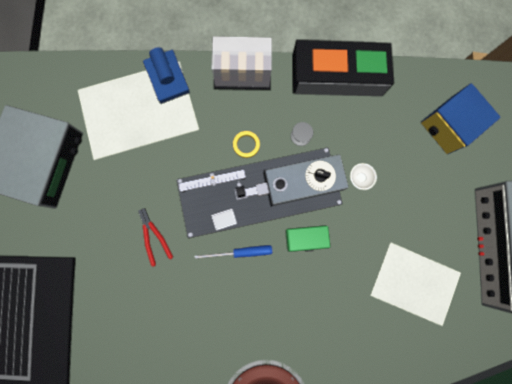

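View pics/side0.png

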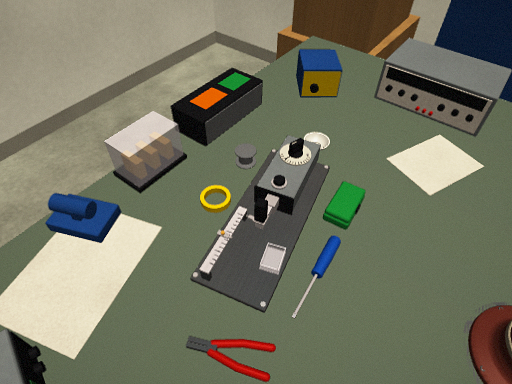

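```bash
python3 - <<'E'
from h import *
print(r.read_eef_pos(),r.read_ee_rot(),r.read_time_s(),r.read_contact_force(),r.read_opening())
E
```

```text
[0.20431524 0.6170395  0.21866507] [[ 9.49299429e-01 -1.23176080e-05  3.14373336e-01]
 [-3.14373336e-01 -6.09871916e-07  9.49299429e-01]
 [-1.15013708e-05 -1.00000000e+00 -4.45127858e-06]] 0.8 [0.10940027 0.14873537 0.79880773] 0.09268930218173602
```

View pics/top0c.png

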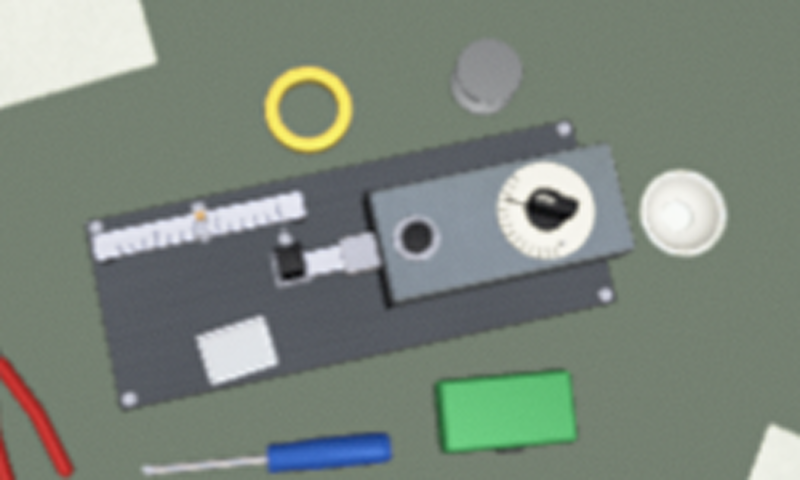

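View pics/side0c.png

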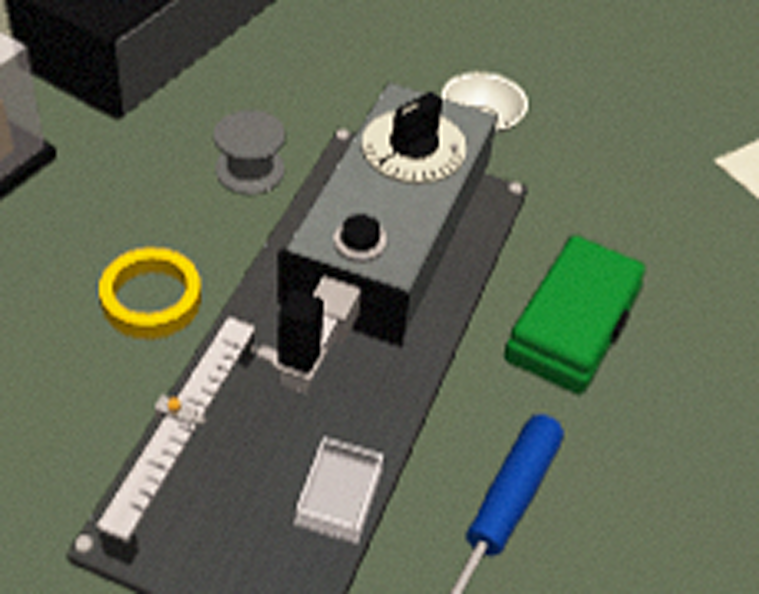

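```bash
cat > fit.py <<'E'
from h import *
from scipy.optimize import least_squares
T=[((80,210,12),(88,228)),((-80,210,12),(122,410)),((-80,-210,12),(617,300)),((80,-210,12),(572,122)),
((45,-20,65),(368,192)),((-45,-20,65),(392,300)),((-45,-220,65),(633,248)),((45,-220,65),(610,146)),((0,-50,81),(417,238)),
((60,30,45),(300,192)),((60,200,45),(94,235)),((40,200,45),(98,261))]
S=[((45,-20,65),(280,250)),((-45,-20,65),(410,292)),((45,-220,65),(390,87)),((-45,-220,65),(495,113)),((0,-50,81),(362,229)),((80,210,12),(70,555)),((40,200,45),(128,540)),((60,200,45),(98,525)),((60,30,45),(230,318))]
def w(q,p):
    c,s=np.cos(q[2]),np.sin(q[2]); p=np.array(p)/1e3
    return np.array([q[0]+c*p[0]-s*p[1],q[1]+s*p[0]+c*p[1],p[2]])
def res(q,L,cam,o,sc):
    return np.concatenate([proj(cam,w(q,P))-(np.array(o)+np.array(px)/sc) for P,px in L])
rt=lambda q:res(q,T,'top',(150-.34,110-.34),3.2); rs=lambda q:res(q,S,'side',(170-.35,110-.35),3.3)
q0=[.54,.025,.2]
if __name__=='__main__':
  for f in(rt,rs,lambda q:np.concatenate([rt(q),rs(q)])):
    s=least_squares(f,q0,loss='soft_l1'); print(s.x[:2],np.degrees(s.x[2])); print(np.round(f(s.x).reshape(-1,2),1).tolist())
  q=s.x
  for n,P in dict(knob=(0,-155,95),lock=(0,-50,81),hc=(0,50,86),ix=(33,50,48)).items(): print(n,w(q,P),proj('top',w(q,P)),proj('side',w(q,P)))
  # rider and needle
  c,s_=np.cos(q[2]),np.sin(q[2]); R=np.array([[c,-s_],[s_,c]])
  def loc(cam,px,z): return np.round(R.T@(at_z(cam,px,z)[:2]-q[:2])*1e3,1)
  print('screw top',loc('top',(150-.34+200/3.2,110-.34+215/3.2),.056),'tongue',loc('top',(150-.34+207/3.2,110-.34+238/3.2),.05))
  print('screw side',loc('side',(170-.35+175/3.3,110-.35+404/3.3),.056),'tongue',loc('side',(170-.35+203/3.3,110-.35+420/3.3),.05))
  print('index top',loc('top',(150+285/3.2,110+238/3.2),.048),'side',loc('side',(170+258/3.3,110+352/3.3),.048))
  print('needle',loc('top',(150+510/3.2,110+200/3.2),.075),loc('side',(170+385/3.3,110+162/3.3),.075))
  print('bar ends top',loc('top',(150+577/3.2,110+207/3.2),.107))
E
python3 fit.py
```

```text
[0.5420531  0.01857486] 12.88113977257736
[[-1.4, -1.9], [-0.5, 0.6], [0.6, 0.7], [0.1, -1.0], [-0.4, 0.1], [0.0, 1.1], [1.7, 0.5], [0.1, -1.6], [0.5, -0.5], [0.2, 0.0], [-0.5, 0.4], [-0.3, -0.1]]
[0.54122677 0.01900968] 12.992408693565896
[[0.5, 0.7], [-0.5, 1.0], [-0.7, -2.2], [1.4, -0.3], [0.1, -0.7], [-1.0, 0.1], [0.4, -0.2], [0.2, 0.4], [-0.2, -0.4]]
[0.54162535 0.01873083] 12.964874656179335
[[-1.5, -1.7], [-0.5, 0.9], [0.5, 0.7], [0.0, -0.9], [-0.5, 0.2], [-0.0, 1.3], [1.6, 0.6], [0.0, -1.6], [0.4, -0.4], [0.1, 0.2], [-0.6, 0.7], [-0.3, 0.2], [0.4, 0.6], [-0.5, 0.8], [-0.7, -2.3], [1.3, -0.4], [0.0, -0.8], [-1.1, -0.1], [0.3, -0.4], [0.1, 0.1], [-0.3, -0.5]]
knob [ 0.57640017 -0.13231788  0.095     ] [322.6881358  173.74225062] [296.2567813  144.78248552]
lock [ 0.55284303 -0.02999456  0.081     ] [280.41483798 183.65948718] [279.39545113 178.21052133]
hc [0.53040767 0.06745622 0.086     ] [240.64568183 191.98355517] [261.15654744 209.09754042]
ix [0.56256642 0.07485989 0.048     ] [238.11893503 181.44102901] [246.40413183 215.34358835]
screw top [ 57.2 111.8] tongue [ 39.  110.4]
screw side [ 55.3 113.8] tongue [ 36.7 113.5]
index top [25.1 49.2] side [28.1 51.6]
needle [  12.9 -128.1] [   9.2 -120.3]
bar ends top [  -7.8 -169.5]
```

```bash
cat > draw.py <<'E'
from fit import *
q=[.5416,.0187,np.radians(12.96)]
a=cv2.imread('pics/top0.png'); b=cv2.imread('pics/side0.png')
def crop(im,cam,ctr,h=32,s=12,deg=None,fn=None):
    c=proj(cam,w(q,ctr)).round().astype(int); x0,y0=c-h
    o=cv2.resize(im[y0:y0+2*h,x0:x0+2*h],None,fx=s,fy=s,interpolation=cv2.INTER_CUBIC)
    return o,(x0,y0,s)
def px(m,cam,P): x0,y0,s=m; p=proj(cam,w(q,P)); return tuple(int((p[i]+.5-(x0,y0)[i])*s) for i in(0,1))
outs=[]
for im,cam in((a,'top'),(b,'side')):
    o,m=crop(im,cam,(0,-155,95),h=24,s=12)
    for d in range(0,360,30):
        t=np.radians(d); cv2.circle(o,px(m,cam,(37*np.cos(t),-155+37*np.sin(t),70)),3,(0,0,255) if d!=180 else (255,0,0),-1)
    for ph in (110,):
        t=np.radians(180-ph); e=np.array([np.cos(t),np.sin(t)]); n=np.array([-e[1],e[0]])
        pts=[px(m,cam,(*(np.array([0,-155])+i*18*e+j*7*n),107)) for i,j in((1,1),(1,-1),(-1,-1),(-1,1))]
        cv2.polylines(o,[np.array(pts)],True,(0,255,0),1)
    outs.append(o[:,:400] if 0 else cv2.resize(o,(400,400)))
cv2.imwrite('pics/knob.png',np.hstack(outs))
E
python3 draw.py
```

```text
(no output)
```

View pics/knob.png

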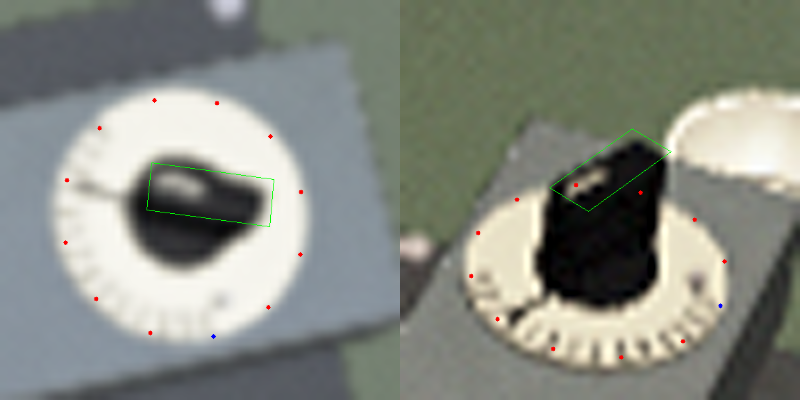

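```bash
cat >> h.py <<'E'
Q=[.5416,.0187,np.radians(12.96)]
def W(x,y,z):
    c,s=np.cos(Q[2]),np.sin(Q[2]); return np.array([Q[0]+c*x/1e3-s*y/1e3,Q[1]+s*x/1e3+c*y/1e3,z/1e3])
def loc(P):
    c,s=np.cos(Q[2]),np.sin(Q[2]); d=np.array(P[:2])-Q[:2]; return np.array([c*d[0]+s*d[1],-s*d[0]+c*d[1]])*1e3
def ori(deg): # jaw dir, tester frame
    t=np.radians(deg)+Q[2]; y=np.array([0,0,-1.]); z=np.array([np.cos(t),np.sin(t),0]); return np.column_stack([np.cross(y,z),y,z])
E
python3 - <<'E'
from h import *
for base in(-27,153):
  for d in(0,40,80,117,121):
    print(base,d,np.round(r.solve_ik(W(0,-155,82),ori(base+d)) if r.solve_ik(W(0,-155,82),ori(base+d)) is not None else [],0))
for n,P in(('btn',W(0,-50,73)),('h',W(0,51,68)),('h2',W(0,114,68))):
  for a in(90,-90): print(n,a,np.round(r.solve_ik(P,ori(a)),0))
E
```

```text
-27 0 [ -3.  41.  23. 100. -22.  43.  17.]
-27 40 [  2.  40.  15. 100. -14.  42.  50.]
-27 80 [  6.  39.   7. 100.  -7.  41.  83.]
-27 117 [ 12.  39.  -2. 100.   2.  41. 112.]
-27 121 [ 13.  39.  -4. 100.   4.  41. 115.]
153 0 [ 23.  41. -20. 100.  19.  43. 160.]
153 40 [-23.  56.  65. 101. -57.  63. -92.]
153 80 [-19.  50.  54. 101. -49.  55. -59.]
153 117 [-10.  44.  35. 101. -33.  46. -36.]
153 121 [ -9.  43.  34. 101. -32.  46. -33.]
btn 90 [  4.  38.  -6. 106.   6.  36.  98.]
btn -90 [-21.  42.  35. 107. -35.  42. -43.]
h 90 [ -5.  37.  -7. 110.   7.  34.  86.]
h -90 [-31.  41.  34. 110. -35.  39. -53.]
h2 90 [-12.  37.  -6. 110.   7.  34.  80.]
h2 -90 [-37.  40.  32. 111. -33.  38. -61.]
```

```bash
python3 - <<'E'
from h import *
r.move_ptp(W(0,-155,200),ori(-27))
r.move_linear(W(0,-155,130),speed=.15)
r.move_linear(W(0,-155,83),speed=.08)
print(r.read_contact_force(),r.read_time_s())
snap('side','s1.png');snap('top','t1.png')
r.close(20); print(r.read_opening(),r.read_contact_force(),r.read_ft_torque(),r.read_time_s(),loc(r.read_eef_pos()))
snap('side','s2.png')
E
```

```text
[ 0.23293809 -0.38567344  0.66224681] 5.0917
0.013779269792355149 [-1.12160739  0.64193929  0.56277378] [-0.11838826  0.12829207 -0.01943903] 6.3917 [-6.47256728e-02 -1.54914140e+02]
```

```bash
python3 - <<'E'
import cv2,numpy as np
a=[cv2.resize(cv2.imread('pics/'+f)[90:240,210:360],(400,400),interpolation=cv2.INTER_CUBIC) for f in('s1.png','s2.png')]
cv2.imwrite('pics/s12.png',np.hstack(a))
E
```

```text
(no output)
```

View pics/s12.png

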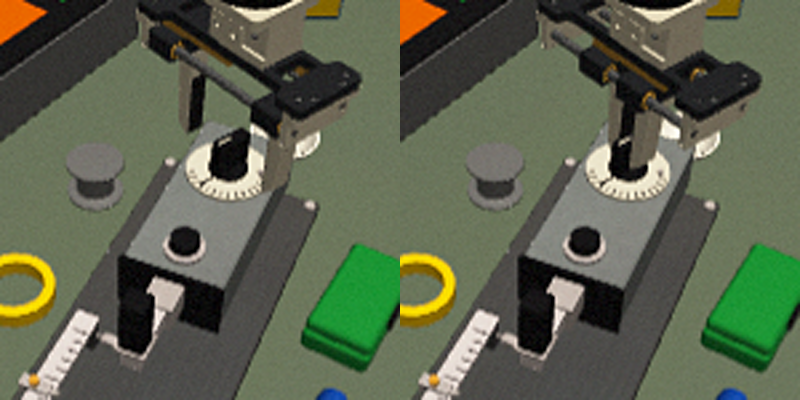

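The jaws sit on the knob's bar at about (630,140) in the right half. The opening of 13.8 mm matches the 14 mm bar. Next I turn it anticlockwise.

```bash
python3 - <<'E'
from h import *
p=r.read_eef_pos()
for d in(25,50,75,100,108,112,115,117,119,121):
    r.move_ptp(p,ori(-27+d))
    t=r.read_ft_torque(); f=r.read_contact_force(); print(d,np.round(t,3),np.round(f,1),round(r.read_opening(),4),round(r.read_time_s(),2))
    if d>105 and abs(t[2])>.35: break
snap('side','s3.png')
E
```

```text
25 [-0.017 -0.175  0.056] [ 0.9  0.3 -1.6] 0.0139 6.86
50 [ 0.066 -0.497 -0.023] [ 1.4  0.5 -2.5] 0.0138 7.27
75 [ 0.302 -0.851  0.042] [ 3.6  2.2 -2.4] 0.0137 7.67
100 [ 0.613 -1.051  0.04 ] [ 4.1  3.3 -2.4] 0.0139 8.08
108 [ 0.628 -1.019  0.007] [ 4.4  2.8 -2.6] 0.0137 8.33
112 [ 0.643 -1.007  0.052] [ 3.9  2.6 -3.1] 0.0138 8.58
115 [ 0.686 -1.019  0.096] [ 4.2  2.6 -3.2] 0.0138 8.83
117 [ 0.657 -1.005 -0.008] [ 5.   2.7 -2. ] 0.0136 9.08
119 [ 0.754 -0.981 -0.425] [ 3.9  2.6 -2.9] 0.014 9.33
```

The moment jumped to -0.43 N m at 119°, so the stop is reached. I'll release, lift and check.

```bash
python3 - <<'E'
from h import *
r.open(); p=r.read_eef_pos(); r.move_linear(W(0,-155,125),speed=.15)
r.move_ptp(W(0,-50,125),ori(90)); 
snap('side','s4.png');snap('top','t4.png'); print(r.read_time_s(), r.read_contact_force())
E
python3 - <<'E'
import cv2,numpy as np
cv2.imwrite('pics/s4c.png',np.hstack([cv2.resize(cv2.imread('pics/s4.png')[90:240,220:370],(400,400),interpolation=cv2.INTER_CUBIC),cv2.resize(cv2.imread('pics/t4.png')[130:230,240:340],(400,400),interpolation=cv2.INTER_CUBIC)]))
E
```

```text
11.725 [-0.08958589  0.18335542 -0.94092485]
```

View pics/s4c.png

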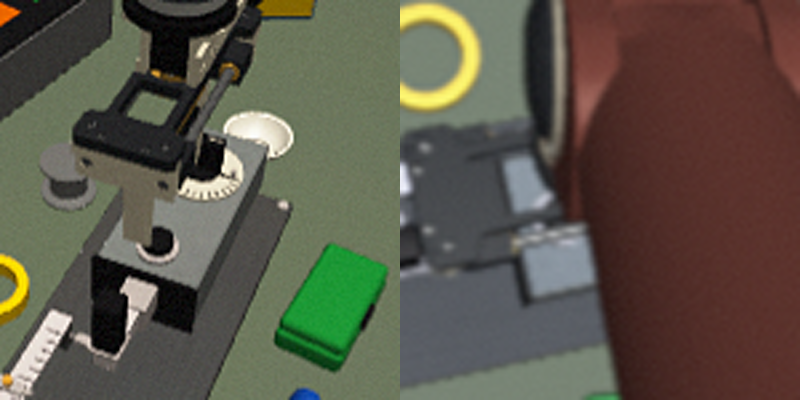

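The needle (232,177 in the left half) is on the zero mark. Next I press the button with the fingers shut.

```bash
python3 - <<'E'
from h import *
r.close(20); r.move_linear(W(0,-50,86),speed=.12)
f0=r.read_contact_force()[2]; print(f0)
for z in(82,80,78,76,74,73,72.5,72,71.5,71,70.5):
    r.move_linear(W(0,-50,z),speed=.03); f=r.read_contact_force()[2]; e=r.read_eef_pos()
    print(z,round(e[2]*1e3,1),round(f-f0,1),round(r.read_time_s(),2))
    if f-f0>12: break
r.dwell(.2)
E
```

```text
-0.3430351975933106
82 82.4 1.0 13.93
80 80.3 1.2 14.18
78 78.1 2.0 14.43
76 75.9 1.7 14.68
74 73.8 2.2 14.93
73 73.3 5.7 15.18
72.5 73.2 8.6 15.43
72 73.2 11.7 15.68
71.5 73.2 13.6 15.93
```

```bash
python3 - <<'E'
from h import *
r.move_linear(W(0,-50,125),speed=.2); snap('side','s5.png')
r.open(); r.move_linear(W(0,51.5,125),speed=.2)
r.move_linear(W(0,51.5,69),speed=.12)
print(r.read_contact_force(),r.read_time_s()); snap('side','s6.png'); 
r.close(30); e=r.read_eef_pos(); print(r.read_opening(),r.read_contact_force(),loc(e),e[2],r.read_time_s()); snap('side','s7.png')
E
python3 - <<'E'
import cv2,numpy as np
cv2.imwrite('pics/s567.png',np.hstack([cv2.resize(cv2.imread(f'pics/s{i}.png')[120:270,190:340],(400,400),interpolation=cv2.INTER_CUBIC) for i in(5,7)]))
E
```

```text
[ 1.22350603 -0.35352546  0.090917  ] 19.35
0.02187050017458268 [ 0.73034538 -1.71125825 -0.43735462] [-1.30774074e-02  5.09325658e+01] 0.06898264562595491 20.5
```

View pics/s567.png

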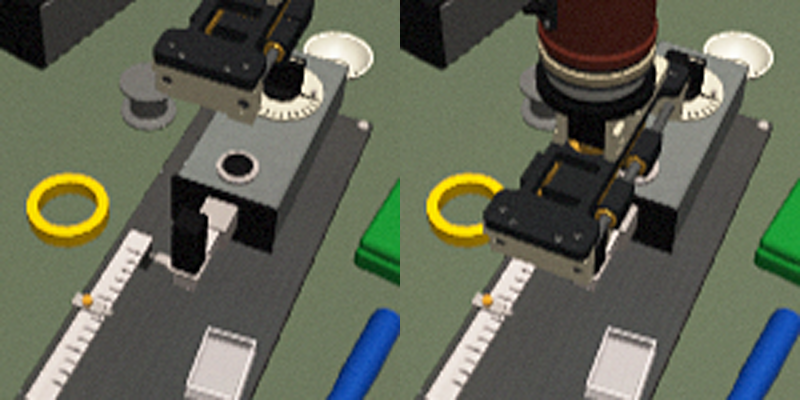

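The button is flush (237,165 left) and the handle is gripped (opening 21.9 mm). I'll refine the rider's y using an overlay before drawing.

```bash
python3 - <<'E'
from fit import *
from h import Q
outs=[]
for f,cam in(('top0','top'),('side0','side')):
    im=cv2.imread(f'pics/{f}.png'); c=proj(cam,w(Q,(45,90,50))).round().astype(int); h=25;s=16
    o=cv2.resize(im[c[1]-h:c[1]+h,c[0]-h:c[0]+h],None,fx=s,fy=s,interpolation=cv2.INTER_CUBIC)
    P=lambda p:tuple(int(v) for v in (proj(cam,w(Q,p))+.5-(c-h))*s)
    for y,col in((107.5,(0,0,255)),(112.5,(0,255,0)),(117.5,(255,0,0))): cv2.line(o,P((30,y,50)),P((39,y,50)),col,1);cv2.line(o,P((61,y,50)),P((66,y,50)),col,1)
    cv2.line(o,P((15,50,48)),P((33,50,48)),(0,255,0),1)
    for y in range(30,201,10): cv2.circle(o,P((40,y,45)),2,(0,0,255),-1)
    outs.append(o[:, :])
cv2.imwrite('pics/rid.png',cv2.resize(np.hstack(outs),(800,400)))
E
```

```text
(no output)
```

View pics/rid.png

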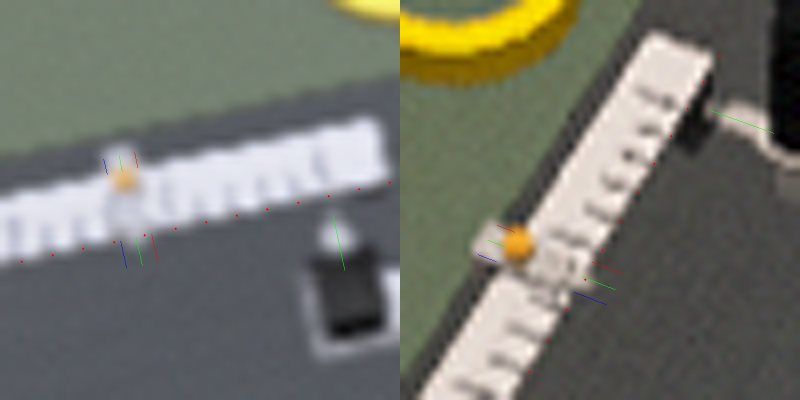

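```bash
python3 - <<'E'
from h import *
for y in(70,95,113):
    r.move_linear(W(0,y,69),speed=.06); print(y,loc(r.read_eef_pos()),np.round(r.read_contact_force(),1),round(r.read_opening(),4),r.read_time_s())
snap('side','s8.png');snap('top','t8.png')
for c in('side','top'):
  for n,z in(('index_tip',.048),('mark_tip',.05)):
    for d in r.tip_of(c,n)[:2]: print(c,n,np.round(d['at'],1),round(d['conf'],2),np.round(loc(at_z(c,d['at'],z)),1))
a=[]
for f,cam in(('t8','top'),('s8','side')):
    im=cv2.imread(f'pics/{f}.png'); c=proj(cam,W(40,112.5,50)).round().astype(int); h=25;s=16
    o=cv2.resize(im[c[1]-h:c[1]+h,c[0]-h:c[0]+h],None,fx=s,fy=s,interpolation=cv2.INTER_CUBIC)
    a.append(o)
cv2.imwrite('pics/e8.png',cv2.resize(np.hstack(a),(800,400)))
E
```

```text
70 [9.76733184e-03 6.98368944e+01] [ 1.2 -1.7 -1. ] 0.0217 21.0083
95 [5.53822480e-02 9.47382872e+01] [ 1.2 -2.5 -1.6] 0.0221 21.575
113 [8.14681490e-02 1.12721448e+02] [ 1.8 -3.4 -1.3] 0.0214 22.025
side index_tip [214.7 346.8] 0.15 [-34.7 313.9]
```

View pics/e8.png

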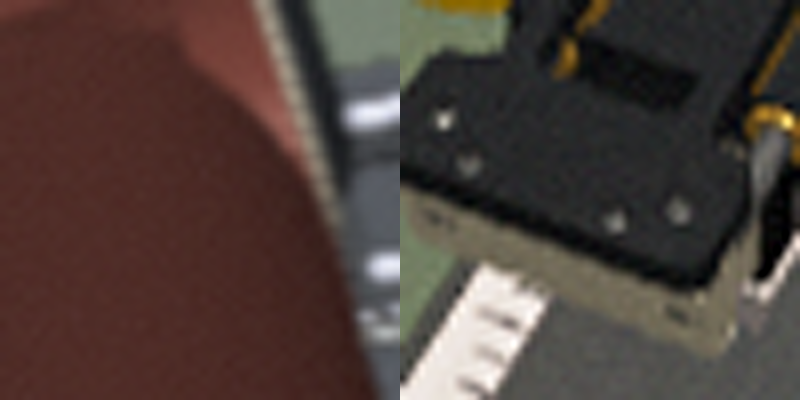

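View pics/s8.png

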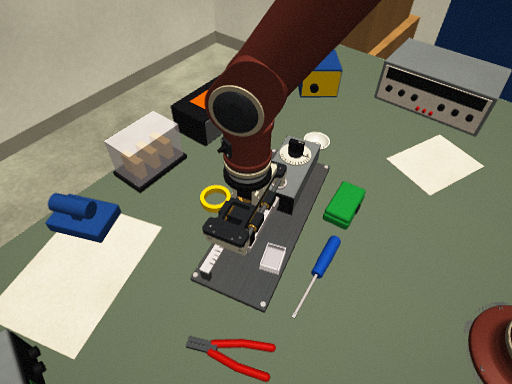

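```bash
python3 - <<'E'
from h import *
for f,cam in(('top0','top'),('side0','side'),('s5','side')):
    im=cv2.imread(f'pics/{f}.png'); hsv=cv2.cvtColor(im,cv2.COLOR_BGR2HSV).astype(int); c=proj(cam,W(50,112.5,50)).round().astype(int)
    m=np.zeros(im.shape[:2]); h=8; sl=np.s_[c[1]-h:c[1]+h,c[0]-h:c[0]+h]
    wgt=np.where((hsv[...,0]>8)&(hsv[...,0]<28),np.clip(hsv[...,1]-70,0,None),0); m[sl]=wgt[sl]
    M=cv2.moments(m); p=(M['m10']/M['m00'],M['m01']/M['m00']); print(f,p,[np.round(loc(at_z(cam,p,z)),1) for z in(.052,.056,.06)])
E
```

```text
top0 (212.13131313131314, 176.989898989899) [array([ 57.6, 112.2]), array([ 56.8, 111.9]), array([ 56.1, 111.7])]
side0 (222.27188405797102, 232.07710144927537) [array([ 57.6, 111.7]), array([ 56.1, 114.1]), array([ 54.6, 116.5])]
s5 (222.2712765957447, 232.10283687943263) [array([ 57.6, 111.8]), array([ 56.1, 114.2]), array([ 54.5, 116.6])]
```

Both views put the rider at y of about 112–113, and the held TCP is at 112.7. I'll do a last steadiness check and hand in.

```bash
python3 - <<'E'
from h import *
r.dwell(.8); print(loc(r.read_eef_pos()),r.read_opening(),np.round(r.read_contact_force(),1),np.abs(r.read_joint_vel()).max(),r.read_time_s())
r.close_job()
E
```

```text
[8.23274370e-02 1.12521766e+02] 0.02225797685177116 [ 2.9 -5.1 -1.6] 0.09841656200281773 23.125
the job is handed in; nothing more can be done
```

The crimp pull tester is set for its next pull, and I handed the job in at 23 s with the handle still held at the rider. One check could not be made: at the end the gripper hid the index and the rider from both cameras.

- **Peak pointer:** I turned the knob about 119° anticlockwise until the moment jumped at the stop. A picture afterwards showed the needle on the zero mark.
- **Lock button:** I pushed it down until it stopped at 73.2 mm above the bench, with the force rising to about 13 N. A picture showed it down.
- **Draw arm:** I gripped the handle with the 30 N setting (opening 22 mm, matching the handle) and drew it out to y = 112.5 mm in the tester's frame. The pull back was about 5 N and the arm was steady.
- **Index against rider:** I measured the rider at about 112–113 mm from both cameras before drawing. The match therefore rests on those pictures and the robot's own position, and I expect it to be within about 1–2 mm. The trained networks' estimates of the draw distance scattered more (58 and 72 mm, against 62.5 mm from my fit), so I did not use them.
- **Loose items:** I planned the moves to stay clear of them. The last side picture shows the ones in view apparently where they were; the arm hid the spool.

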